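# Unsnap the keeper and draw a dosing piston to its mark

### The arm

A 6-joint arm with a two-finger parallel gripper is mounted at the origin on a cart in front of the work surface, level with it; the furniture and walls round the work are solid. World frame = base frame: x ahead of the robot, y to its left, z up, the work surface at z = 0. Lengths are in m, angles in rad, forces in N, time in s.
With the tool pointing down it reaches from about 0.3 to 0.775 m from the base axis. Payload 14.6 kg.
Tool frame: the origin (TCP) lies on the centre line of the jaws, within the pads' length; the fingertips stand 11 mm ahead of it and the grasp point (between the pads) lies 8 mm behind it; y points along the fingers, x is the direction in which the jaws open and shut, and the axes are right-handed (so a half turn about y gives the same grasp; the last joint's range is limited). The gripper opens to 94 mm and grips with 3 to 60 N. Pads are 16 mm wide; open, the fingers measure 119 mm over their backs; the gripper's body (75 mm by 177 mm) begins 78 mm behind the grasp point.
Start: joints at [-1.336, 0.3, 1.521, -0, 1.321, -0.067], TCP at [0.163, -0.525, 0.181] pointing down, gripper open.
Joint ranges: [-3.03, 3.03], [-0.79, 2.21], [0.23, 2.52], [-1.04, 4.18], [0, 3.07], [-2.55, 2.55]. Speed limits (rad/s): [2.22, 2.22, 2.57, 3.14, 3.14, 3.14].

### API

Orientations are given as [roll, pitch, yaw] about the fixed x, y, z axes, in that order (R = Rz(yaw) Ry(pitch) Rx(roll)).
In Python, from station import ctrl, imaging gives the robot as it stands. The module is installed in compiled form; this text tells all that it offers.
- The arm moves only by the tool apply_moves, never from a script. Its argument "deltas" is a list of rows, each an object with "dp": the shift along the tool's x, y, z in m, a list of three; "roll": the turn about the tool's y in rad; "grip": the closure, from -1 (fully open) to 1 (shut). In form: [{"dp": [tx, ty, tz], "roll": roll, "grip": grip}, ...]. A call has 1 to 10 rows; each row shifts and turns the commanded pose from where the row before left it, along the tool's axes as they then stand; what a row does not reach is not made up. A row lasts 1/8 s, in which the tool goes at most 62.5 mm and 10.7 degrees, less where a joint would pass 70% of its speed; a pose out of reach is approached as far as the arm can. A call with a gripper value outside its range is refused whole. The fingers move at their own pace and stop on an object; "newtons" is the grip in N (left out, the last holds). Time passes only in rows, so rows that do not move let the fingers close. It gives the time, the measured TCP pose, the force and the opening at its end, in the units of the state.
- ctrl.get_obs(): the state, without advancing time (a new reading comes with each control period).
- imaging.camera(name): name is "scene" or "top" or "wrist"; returns the picture (384x512x3 uint8, blue, green, red); there is no depth.
- imaging.camera_info(name): a dict with "K" (3x3 intrinsics, pixels), "world_from_camera" (4x4, takes a point from camera to world coordinates). Camera axes: x right, y down, z forward; pixel columns grow to the right and rows downward; lengths in m; the calibration is good to about 2 mm. A picture is of the moment at which its call begins: read the wrist's pose just before it. camera_info takes no time and is no camera call; for the wrist camera it gives the pose at the moment of the call.
- ctrl.hand_in(): hands the job in, once; it reports no verdict.
The state is a dict: "time_s": time; "qpos": joint angles; "joint_vel": joint speeds; "tau": joint torques, N m; "ee_pos": TCP position; "eef_rot": TCP orientation; "force": force on the tool from outside, world axes, zero at the start; "moment": the same for the moment, N m; "grip_width": finger opening in m.
Only numpy, scipy, OpenCV 4.12 (cv2) and the standard library are available. Lean on these libraries where they do the work, as an engineer would, in place of code of your own. Each camera call takes 0.05 s, during which the arm holds its last target. There are 200 camera calls.

### The job

The dosing cylinder's piston has to be drawn out to its mark for a seal check. Take the orange screwdriver, put its blade under the free end of the yellow keeper strap and lever it up until it snaps over and stays open (do not open it with the fingers), then lay the screwdriver back down on the deck. Take the black knob and draw the piston straight out along its leaning bore, without forcing it sideways, until the whole red band is out of the bore while the blue band below it is still hidden inside, and finish while still holding it there; leave the sample can and the date stamp alone.

Things in the scene. Friction and masses are not known exactly. Their poses are not given: they have to be found in the camera images.
- doser: dosing cylinder fixed to the deck: foot plate 130 x 90 x 12 mm, on it a 56 x 56 x 75 mm aluminium block leaning 18 degrees toward its own -x. Origin on the deck under the bore mouth, z up. Keeper hinge on a bracket at the +y side: in the bore_mouth frame its pin is at x 0, y +36, z +54 mm, parallel to x. The strap's free end is at the -y side; a pipe stub sticks out there, 50 mm below the mouth.
- bore_mouth (a point): centre of the bore's mouth, 92 mm above the deck. Its z axis is the bore axis, out of the bore (up, leaning 18 degrees toward the doser's -x); its y axis is the doser's y. The bore is 17 mm wide and 70 mm deep.
- shoulder (a point): centre of the underside of the steel piston's 26 mm flange, 4 mm thick, which rests on the mouth at first; z axis along the rod, outward. The 16 mm rod reaches 66 mm below this point: red band 18 to 30 mm, blue band 46 to 56 mm below it. So the piston is right with this point 30 to 46 mm out of the mouth along the axis. About 0.18 kg, loose in the bore (1 mm play).
- knob (a point): centre of the piston's black knob, a cylinder 28 mm in diameter and 25 mm tall, 37.5 mm beyond the shoulder point along the rod; a 14 mm neck and the flange lie below it. The fingers have room on the doser's +x and -x sides of it. z axis along the rod, outward.
- keeper_lip (a point): free end, mid-width, of the yellow keeper strap, 18 mm wide, 3 mm thick, 80 mm from its hinge pin. Closed, it crosses the knob's top square to the bore axis, its flat underside 52 mm from the mouth along the axis; the last 22 mm are bent up 0.30 rad, so this point is about 5 mm higher. The knob begins 30 mm inward of it, so a blade can reach some 25 mm under the strap.
- keeper (a joint): angle of the keeper strap about its hinge (rad): 0 closed over the knob, growing as its free end rises and swings over toward the doser's +y. An over-centre spring holds it shut, about 2 N at the lip; past about 0.5 rad it snaps over by itself and stays at its stop, about 2.1.
- driver_grip (a point): orange-handled screwdriver lying on the deck, 196 mm long, 0.085 kg: this point is on the axis of the handle (26 mm in diameter, 96 mm long), 33 mm behind the handle's front end, 13 mm above the deck when it lies. The y axis points back along the handle, the blade lies along -y.
- driver_tip (a point): end of the screwdriver's blade, a round steel shaft of 6.6 mm diameter, 136 mm from the driver_grip point along its -y and 3 mm lower when it lies on the deck.
- can_mid (a point): middle of the plain can, 66 mm diameter, 122 mm tall, standing on the deck; a bystander.
- stamp_mid (a point): middle of the date stamp (red handle, black foot), 34 x 34 x 70 mm, standing on the deck; a bystander.

How it is judged:
By the outcome, as a careful person would: the job done as asked, in the order asked, and still so for the second after the job is handed in, while the arm keeps its last pose, push and grip.
It also fails if it takes over 53 s, if anything falls off the work surface, if the arm or the gripper's body presses on something with over 40 N, if the wrist force passes 120 N, or if a joint passes its speed limit or range.

## Working session

There is one attempt and no reset: what is moved stays moved. The work goes in short steps, Python scripts to look and compute and a tool call to move; the robot and the scene stay as the last step left them, time stands still between calls to the robot, and variables do not carry over. Pictures are saved under pics/ and viewed, about 8 in all and at most 12, crops included, and the job is handed in when it is done.

Besides the shell and the picture viewer there is one more tool, called after ">>>" as name(argument=value, ...), one argument or row to a line, values as JSON. apply_moves: Moves the arm, as the interface text tells. Its arguments: {"type":"object","properties":{"deltas":{"type":"array"},"newtons":{"type":"number"}},"required":["deltas"]}

```bash
mkdir -p pics; python3 - <<'E'
from station import ctrl, imaging
import cv2, numpy as np
print(ctrl.get_obs())
for n in ("scene","top"):
    i=imaging.camera_info(n); print(n,np.array(i["K"]).round(1).tolist(),np.array(i["world_from_camera"]).round(4).tolist())
    cv2.imwrite(f"pics/{n}0.png",imaging.camera(n))
a=np.vstack([cv2.imread(f"pics/{n}0.png") for n in("scene","top")])
E
```

```text
{'time_s': 0.0, 'qpos': array([-1.33561966e+00,  3.00467862e-01,  1.52157952e+00,  3.73761034e-07,
        1.32069086e+00, -6.65995001e-02]), 'joint_vel': array([-0.00076135, -0.00017868,  0.00031014, -0.0007953 , -0.00036108,
        0.00030046]), 'tau': array([ 1.72353277e-03, -5.31801581e+01, -3.52735054e+01,  7.08469329e-02,
        2.43713718e-02, -1.08839333e-04]), 'ee_pos': array([ 0.16339932, -0.52486518,  0.17998878]), 'eef_rot': array([-1.57071973e+00,  1.14301674e-03, -1.26902021e+00]), 'force': array([-0.76454615, -0.05216074, -0.34707264]), 'moment': array([-0.01431491, -0.06183574,  0.0653202 ]), 'grip_width': 0.09418070821551944}
scene [[429.4, 0.0, 252.1], [0.0, 429.4, 192.9], [0.0, 0.0, 1.0]] [[-0.7609, -0.4362, 0.4804, 0.0238], [-0.6487, 0.5272, -0.5488, 0.5169], [-0.0139, -0.7293, -0.6841, 0.8097], [0.0, 0.0, 0.0, 1.0]]
top [[422.3, 0.0, 263.4], [0.0, 422.3, 188.7], [0.0, 0.0, 1.0]] [[-0.0717, -0.9755, 0.208, 0.3065], [-0.9974, 0.07, -0.0157, -0.0174], [0.0008, -0.2086, -0.978, 1.018], [0.0, 0.0, 0.0, 1.0]]
```

View pics/scene0.png

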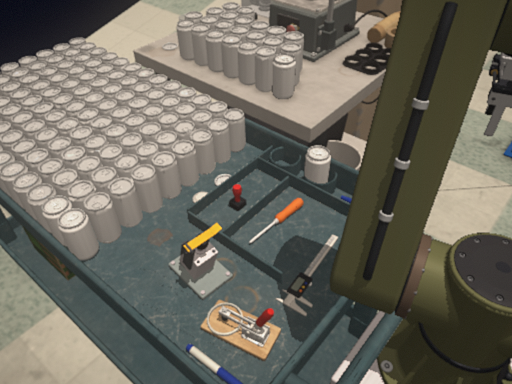

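View pics/top0.png

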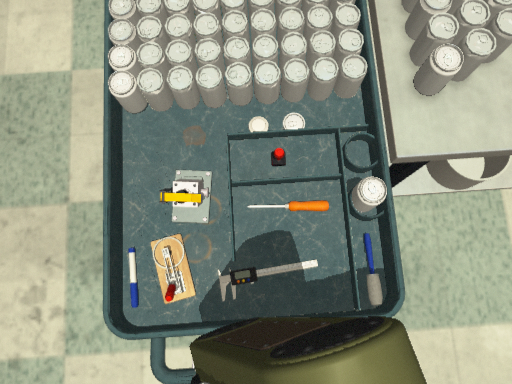

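```bash
python3 - <<'E'
import cv2, numpy as np
s=cv2.imread("pics/scene0.png")[165:305,150:320]; t=cv2.imread("pics/top0.png")[140:240,140:340]
s=cv2.resize(s,None,fx=3.2,fy=3.2,interpolation=cv2.INTER_CUBIC); t=cv2.resize(t,None,fx=4,fy=4,interpolation=cv2.INTER_CUBIC)
cv2.imwrite("pics/s1.png",s); cv2.imwrite("pics/t1.png",t)
for n in("scene","top"):
    im=cv2.imread(f"pics/{n}0.png"); h=cv2.cvtColor(im,cv2.COLOR_BGR2HSV)
    for c,lo,hi in(("orange",(5,170,120),(16,255,255)),("yellow",(18,170,100),(32,255,255))):
        m=cv2.inRange(h,lo,hi)
        k,l,st,ce=cv2.connectedComponentsWithStats(m)
        for j in range(1,k):
            if st[j,4]>50:
                pts=np.argwhere(l==j)[:,::-1].astype(np.float32); print(n,c,st[j],cv2.boxPoints(cv2.minAreaRect(pts)).round(1).tolist())
E
```

```text
scene orange [276 198  27  24 250] [[274.79998779296875, 215.8000030517578], [298.29998779296875, 196.5], [303.79998779296875, 203.1999969482422], [280.29998779296875, 222.60000610351562]]
scene yellow [187 223  35  26 300] [[186.8000030517578, 242.6999969482422], [216.89999389648438, 222.0], [221.89999389648438, 229.3000030517578], [191.8000030517578, 250.0]]
top orange [289 201  40  10 337] [[289.0, 201.0], [328.0, 201.0], [328.0, 210.0], [289.0, 210.0]]
top yellow [164 192  37  11 317] [[163.8000030517578, 201.0], [164.0, 191.89999389648438], [200.3000030517578, 193.0], [200.0, 202.10000610351562]]
```

View pics/s1.png

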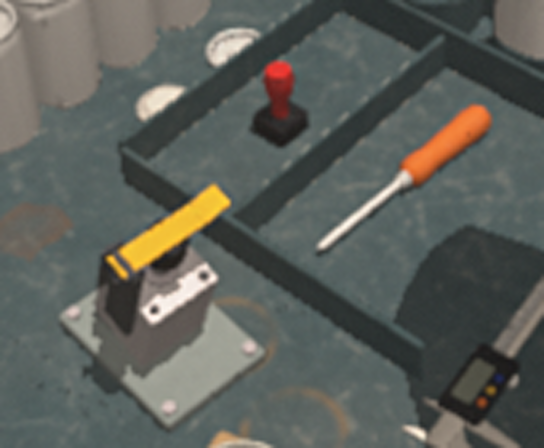

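View pics/t1.png

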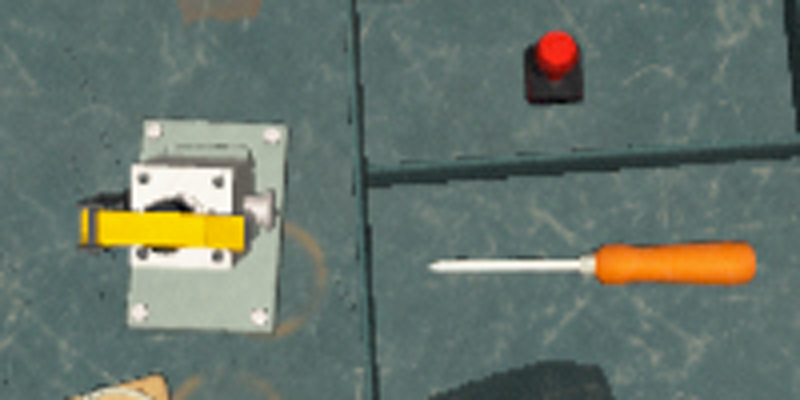

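```bash
cat > h.py <<'E'
import numpy as np
from station import ctrl, imaging
def ray(n,p):
    i=imaging.camera_info(n); T=np.array(i["world_from_camera"]); d=T[:3,:3]@np.linalg.solve(np.array(i["K"]),[*p,1.]); return T[:3,3],d/np.linalg.norm(d)
def onz(n,p,z):
    o,d=ray(n,p); return o+d*(z-o[2])/d[2]
def tri(*nps):
    A=np.zeros((3,3));b=np.zeros(3)
    for n,p in nps:
        o,d=ray(n,p);M=np.eye(3)-np.outer(d,d);A+=M;b+=M@o
    x=np.linalg.solve(A,b); return x,[round(float(np.linalg.norm(np.cross(x-ray(n,p)[0],ray(n,p)[1]))),4) for n,p in nps]
E
python3 - <<'E'
from h import *
np.set_printoptions(precision=4,suppress=True)
c=[onz("top",p,.012) for p in((176.5,170.2),(211.8,171),(208.7,222.7),(172,221.7))]
print(np.array(c)); print("sizes",[np.linalg.norm(c[i]-c[i-1]) for i in range(4)])
print("plate centre",np.mean(c,axis=0)); e=(c[0]+c[1]-c[2]-c[3]);print("x dir yaw",np.arctan2(e[1],e[0])); e=(c[0]+c[3]-c[1]-c[2]);print("y dir yaw",np.arctan2(-e[0],e[1]))
print("lip",tri(("top",(201,198.2)),("scene",(219.2,227))))
print("hingeend",tri(("top",(164.2,196.5)),("scene",(189.5,246.5))))
print("tip",onz("top",(247.5,206.7),.010),onz("scene",(250,243),.010))
print("handle back",onz("top",(328.7,205.5),.013),"front",onz("top",(289,206),.013))
print("stamp",onz("top",(278.5,153.5),.07)); print("can",onz("top",(371,189),.122))
print("wall left top x", [onz("top",p,.03) for p in((229,140),(234,235))])
print("wall z", tri(("top",(230,184)),("scene",(222,230))))
E
```

```text
[[0.5822 0.1761 0.012 ]
 [0.574  0.0897 0.012 ]
 [0.4469 0.103  0.012 ]
 [0.4556 0.1906 0.012 ]]
sizes [np.float64(0.1274385408687257), np.float64(0.0868421905703037), np.float64(0.1277831346083478), np.float64(0.0879972486860226)]
plate centre [0.5147 0.1398 0.012 ]
x dir yaw -0.10891968753310798
y dir yaw -0.09699306592375939
lip (array([0.4824, 0.1017, 0.1365]), [0.0006, 0.0006])
hingeend (array([0.4915, 0.1793, 0.1373]), [0.0007, 0.0007])
tip [0.4793 0.0079 0.01  ] [0.4743 0.0135 0.01  ]
handle back [ 0.4677 -0.1878  0.013 ] front [ 0.4734 -0.0921  0.013 ]
stamp [ 0.5896 -0.0739  0.07  ]
can [ 0.4798 -0.2646  0.122 ]
wall left top x [array([0.6446, 0.0421, 0.03  ]), array([0.4113, 0.0432, 0.03  ])]
wall z (array([0.5324, 0.0457, 0.0427]), [0.0015, 0.0015])
```

>>> apply_moves(
  deltas=[
    {"dp":[0,0,0],"roll":-0.174,"grip":-0.1},
    {"dp":[0,0,0],"roll":-0.174,"grip":-0.1},
    {"dp":[0,0,0],"roll":-0.174,"grip":-0.1},
    {"dp":[0,0,0],"roll":-0.174,"grip":-0.1},
    {"dp":[0,0,0],"roll":-0.174,"grip":-0.1},
    {"dp":[0,0,0],"roll":-0.174,"grip":-0.1},
    {"dp":[0,0,0],"roll":-0.171,"grip":-0.1},
  ],
)

```text
time_s: 0.98
ee_pos: [0.1635, -0.525, 0.1802]
eef_rot: [-1.57, 0.0, -0.048]
force: [-0.1, -0.9, 0.4]
grip_width: 0.0521
```

>>> apply_moves(
  deltas=[
    {"dp":[0.0287,0,0.0424],"roll":0,"grip":-0.1},
    {"dp":[0.0287,0,0.0424],"roll":0,"grip":-0.1},
    {"dp":[0.0287,0,0.0424],"roll":0,"grip":-0.1},
    {"dp":[0.0287,0,0.0424],"roll":0,"grip":-0.1},
    {"dp":[0.0287,0,0.0424],"roll":0,"grip":-0.1},
    {"dp":[0.0287,0,0.0424],"roll":0,"grip":-0.1},
    {"dp":[0.0287,0,0.0424],"roll":0,"grip":-0.1},
    {"dp":[0.0287,0,0.0424],"roll":0,"grip":-0.1},
    {"dp":[0.0287,0,0.0424],"roll":0,"grip":-0.1},
    {"dp":[0.0287,0,0.0424],"roll":0,"grip":-0.1},
  ],
)

```text
time_s: 2.22
ee_pos: [0.4737, -0.1157, 0.1804]
eef_rot: [-1.571, 0.0, -0.054]
force: [1.2, 0.3, -1.1]
grip_width: 0.0514
```

```bash
python3 - <<'E'
from h import *
import cv2
np.set_printoptions(precision=4,suppress=True)
i=imaging.camera_info("wrist");o=ctrl.get_obs(); print(o["ee_pos"],o["eef_rot"],o["grip_width"],o["time_s"],o["force"])
print(np.array(i["world_from_camera"]))
im=imaging.camera("wrist");cv2.imwrite("pics/w1.png",im)
h=cv2.cvtColor(im,cv2.COLOR_BGR2HSV);m=cv2.inRange(h,(5,170,80),(16,255,255))
pts=np.argwhere(m)[:,::-1].astype(np.float32); b=cv2.boxPoints(cv2.minAreaRect(pts));print(b,len(pts))
for p in b: print(onz("wrist",p,.013))
E
```

```text
[ 0.4737 -0.1157  0.1804] [-1.5708  0.0001 -0.0539] 0.05137979204430388 2.225 [ 1.1581  0.2791 -1.0747]
[[ 0.9985 -0.0529 -0.0132  0.477 ]
 [-0.0545 -0.9704 -0.2352 -0.0471]
 [-0.0004  0.2355 -0.9719  0.3837]
 [ 0.      0.      0.      1.    ]]
[[101.9509  53.5439]
 [142.8665  19.4073]
 [292.7266 199.0269]
 [251.811  233.1636]] 791
[0.3025 0.0473 0.013 ]
[0.3559 0.0807 0.013 ]
[ 0.5234 -0.1418  0.013 ]
[ 0.4667 -0.187   0.013 ]
```

View pics/w1.png

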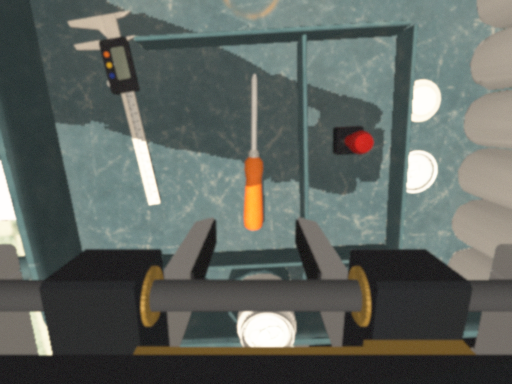

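```bash
python3 - <<'E'
from h import *
np.set_printoptions(precision=4,suppress=True)
for p in((254,75),(255.5,155),(254,231)): print(onz("wrist",p,.012))
print("wall",onz("wrist",(303,110),.04),onz("wrist",(305,240),.04),onz("wrist",(140,42),.04),onz("wrist",(410,30),.04))
E
```

```text
[0.4805 0.0144 0.012 ]
[ 0.4772 -0.0814  0.012 ]
[ 0.4698 -0.1844  0.012 ]
wall [ 0.5342 -0.0302  0.04  ] [ 0.5346 -0.1893  0.04  ] [0.3586 0.05   0.04  ] [0.6503 0.0465 0.04  ]
```

>>> apply_moves(
  deltas=[
    {"dp":[0,0.035,0],"roll":0,"grip":-0.1},
    {"dp":[0,0.04,0],"roll":0,"grip":-0.1},
    {"dp":[0,0.04,0],"roll":0,"grip":-0.1},
    {"dp":[0,0.03,0],"roll":0,"grip":-0.1},
    {"dp":[0,0.015,0],"roll":0,"grip":-0.1},
    {"dp":[0,0.006,0],"roll":0,"grip":-0.1},
    {"dp":[0,0,0],"roll":0,"grip":1},
    {"dp":[0,0,0],"roll":0,"grip":1},
    {"dp":[0,0,0],"roll":0,"grip":1},
    {"dp":[0,0,0],"roll":0,"grip":1},
  ],
  newtons=60,
)

```text
time_s: 3.52
ee_pos: [0.4731, -0.1173, 0.0149]
eef_rot: [-1.571, -0.001, -0.054]
force: [0.2, 0.5, 0.1]
grip_width: 0.0154
```

>>> apply_moves(
  deltas=[
    {"dp":[0,0,0],"roll":0,"grip":1},
    {"dp":[0,0,0],"roll":0,"grip":1},
  ],
)

```text
time_s: 3.78
ee_pos: [0.473, -0.1172, 0.0146]
eef_rot: [-1.571, -0.0, -0.054]
force: [0.0, -0.3, -0.1]
grip_width: 0.0002
```

```bash
python3 - <<'E'
from h import *
import cv2
im=imaging.camera("wrist");cv2.imwrite("pics/w2.png",im);print(ctrl.get_obs()["grip_width"])
E
```

```text
0.0003349918591210513
```

View pics/w2.png

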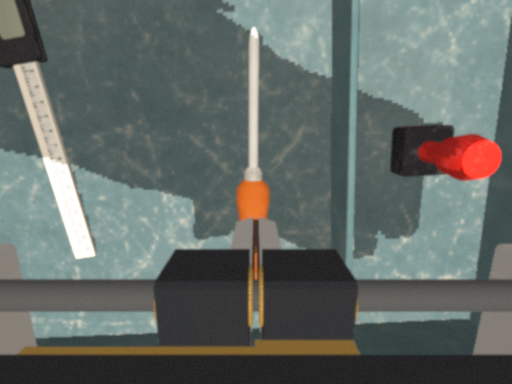

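```bash
python3 - <<'E'
from h import *
import cv2
np.set_printoptions(precision=4,suppress=True)
for p in((254,28),(253.5,169),(253.5,180),(237,205),(270,205),(253,220),(255,215)): print(p,onz("wrist",p,.010),onz("wrist",p,.0))
print("TCP px"); i=imaging.camera_info("wrist");T=np.linalg.inv(np.array(i["world_from_camera"]));
for P in([.473,-.117,.0036],[.473,-.117,.0146],[.473,-.117,.026]):
  c=np.array(i["K"])@(T[:3,:3]@P+T[:3,3]);print(c[:2]/c[2])
print(np.array(i["world_from_camera"])[:,3])
im=imaging.camera("top")[190:230,230:345]; cv2.imwrite("pics/t2.png",cv2.resize(im,None,fx=5,fy=5,interpolation=cv2.INTER_CUBIC))
E
```

```text
(254, 28) [0.4786 0.012  0.01  ] [0.4787 0.015  0.    ]
(253.5, 169) [ 0.4731 -0.08    0.01  ] [ 0.473  -0.0815  0.    ]
(253.5, 180) [ 0.4727 -0.0881  0.01  ] [ 0.4725 -0.09    0.    ]
(237, 205) [ 0.4593 -0.1064  0.01  ] [ 0.4585 -0.1091  0.    ]
(270, 205) [ 0.4839 -0.1077  0.01  ] [ 0.4843 -0.1105  0.    ]
(253, 220) [ 0.4706 -0.1188  0.01  ] [ 0.4703 -0.1221  0.    ]
(255, 215) [ 0.4723 -0.1149  0.01  ] [ 0.4721 -0.1181  0.    ]
TCP px
[256.091  215.0251]
[256.1239 219.5661]
[256.1618 224.7779]
[ 0.4762 -0.0487  0.2178  1.    ]
```

```bash
python3 - <<'E'
import cv2, numpy as np
from station import imaging
a=cv2.resize(cv2.imread("pics/w2.png")[150:270,150:360],None,fx=3.8,fy=3.8,interpolation=cv2.INTER_CUBIC)[:, :798]
b=imaging.camera("scene")[185:255,240:340]; b=cv2.resize(b,None,fx=2,fy=2,interpolation=cv2.INTER_CUBIC)
c=imaging.camera("top")[190:230,230:345]; c=cv2.resize(c,None,fx=3.5,fy=3.5,interpolation=cv2.INTER_CUBIC)
o=np.zeros((600,800,3),np.uint8); o[:a.shape[0],:a.shape[1]]=a[:456]; y=a.shape[0]; o[y:,:200]=b[:600-y]; o[y:y+140,200:200+c.shape[1]]=c[:600-y]
cv2.imwrite("pics/m3.png",o)
E
```

```text
Traceback (most recent call last):
ValueError: could not broadcast input array from shape (140,200,3) into shape (144,200,3)
```

```bash
python3 - <<'E'
import cv2, numpy as np
from station import imaging
o=np.zeros((600,800,3),np.uint8)
def put(im,r,c,f):
    im=cv2.resize(im,None,fx=f,fy=f,interpolation=cv2.INTER_CUBIC); h=min(im.shape[0],600-r); w=min(im.shape[1],800-c); o[r:r+h,c:c+w]=im[:h,:w]
put(cv2.imread("pics/w2.png")[150:270,160:360],0,0,3.8)
put(imaging.camera("scene")[185:255,240:340],458,0,2)
put(imaging.camera("top")[190:230,230:345],458,202,3.5)
cv2.imwrite("pics/m3.png",o)
E
```

```text
(no output)
```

View pics/m3.png

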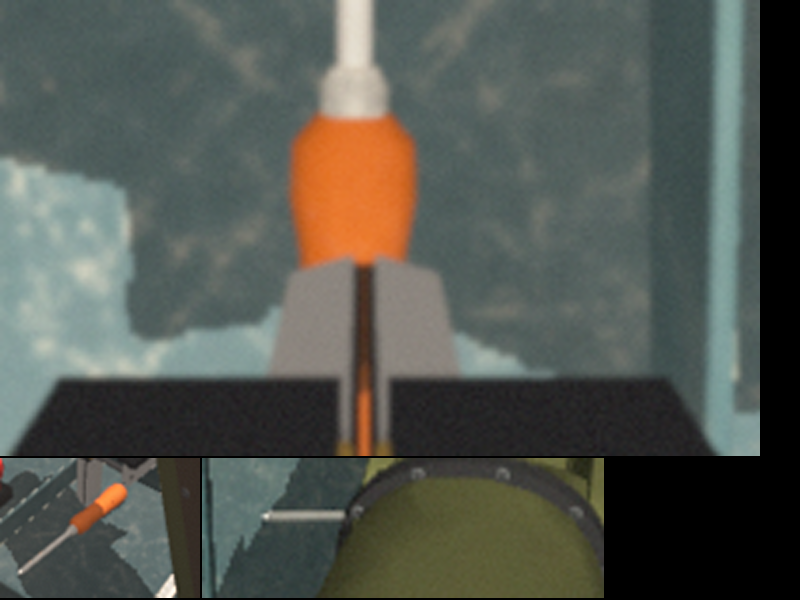

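```bash
python3 - <<'E'
from h import *
import cv2
np.set_printoptions(precision=4,suppress=True)
i=imaging.camera_info("wrist");print(i["K"]);T=np.linalg.inv(np.array(i["world_from_camera"]))
for y in(-.109,-.117,-.125):
 for z in(.0036,.0146,.026):
  c=T[:3,:3]@np.array([.473,y,z])+T[:3,3];p=np.array(i["K"])@c;print(y,z,(p[:2]/p[2]).round(1),"px for .0514:",round(i["K"][0][0]*.0514/c[2],1))
g=cv2.cvtColor(cv2.imread("pics/w1.png"),cv2.COLOR_BGR2GRAY)
for r in(215,222,230,240): print(r,g[r,180:330:3].tolist())
E
```

```text
[[289.1301   0.     255.3671]
 [  0.     289.1301 194.3554]
 [  0.       0.       1.    ]]
-0.109 0.0036 [255.5 205.1] px for .0514: 66.8
-0.109 0.0146 [255.5 209.2] px for .0514: 70.2
-0.109 0.026 [255.5 213.9] px for .0514: 74.1
-0.117 0.0036 [256.1 215. ] px for .0514: 66.3
-0.117 0.0146 [256.1 219.6] px for .0514: 69.6
-0.117 0.026 [256.2 224.8] px for .0514: 73.4
-0.125 0.0036 [256.7 224.8] px for .0514: 65.7
-0.125 0.0146 [256.7 229.8] px for .0514: 69.0
-0.125 0.026 [256.8 235.5] px for .0514: 72.7
215 [139, 158, 136, 130, 132, 138, 139, 134, 136, 134, 137, 139, 137, 133, 141, 140, 135, 137, 138, 148, 151, 152, 176, 194, 192, 186, 175, 142, 109, 136, 143, 135, 134, 138, 132, 133, 132, 138, 134, 143, 92, 70, 130, 133, 132, 131, 129, 131, 129, 143]
222 [137, 135, 135, 132, 131, 125, 120, 115, 119, 119, 117, 58, 97, 132, 133, 139, 142, 138, 140, 141, 149, 146, 175, 191, 191, 187, 171, 139, 125, 139, 151, 139, 141, 134, 135, 129, 131, 135, 118, 40, 108, 117, 116, 116, 117, 122, 132, 137, 153, 135]
230 [128, 131, 131, 123, 116, 116, 117, 116, 118, 112, 42, 29, 92, 140, 138, 136, 145, 143, 140, 146, 149, 148, 141, 154, 174, 162, 143, 136, 135, 136, 144, 141, 135, 138, 138, 135, 142, 145, 124, 27, 30, 95, 117, 116, 117, 117, 120, 121, 132, 132]
240 [131, 125, 118, 119, 118, 116, 116, 118, 85, 23, 28, 26, 89, 144, 139, 140, 145, 144, 139, 140, 140, 143, 141, 145, 136, 137, 136, 136, 139, 132, 133, 145, 135, 134, 134, 132, 132, 136, 114, 29, 30, 28, 62, 114, 119, 118, 117, 115, 119, 123]
```

>>> apply_moves(
  deltas=[
    {"dp":[0,0,0],"roll":0,"grip":-0.1},
    {"dp":[0,0,0],"roll":0,"grip":-0.1},
    {"dp":[0,0,0],"roll":0,"grip":-0.1},
    {"dp":[0,0,0],"roll":0,"grip":-0.1},
    {"dp":[0,0,0],"roll":0,"grip":-0.1},
  ],
)

```text
time_s: 4.7
ee_pos: [0.4729, -0.1173, 0.0145]
eef_rot: [-1.571, -0.0, -0.054]
force: [0.6, 0.6, 0.0]
grip_width: 0.0471
```

```bash
python3 - <<'E'
import cv2, numpy as np
from station import imaging,ctrl
x=ctrl.get_obs();print(x["grip_width"],x["ee_pos"],x["force"])
o=np.zeros((600,800,3),np.uint8)
def put(im,r,c,f):
    im=cv2.resize(im,None,fx=f,fy=f,interpolation=cv2.INTER_CUBIC); h=min(im.shape[0],600-r); w=min(im.shape[1],800-c); o[r:r+h,c:c+w]=im[:h,:w]
put(imaging.camera("scene")[175:255,240:360],0,0,4)
put(imaging.camera("wrist")[170:270,170:350],325,0,2.7)
cv2.imwrite("pics/m4.png",o)
E
```

```text
0.04709535791483579 [ 0.47293839 -0.11726575  0.01454546] [0.58983317 0.63727843 0.03275898]
```

View pics/m4.png

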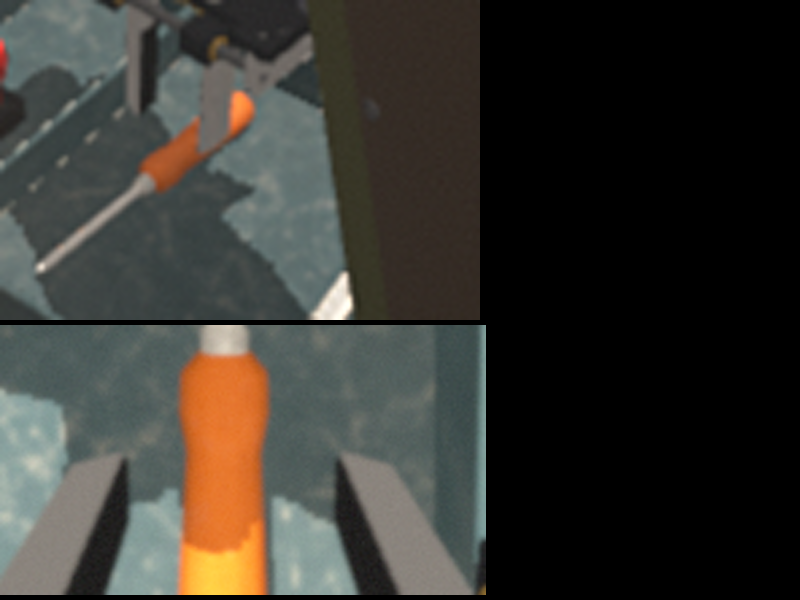

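```bash
python3 - <<'E'
from h import *
np.set_printoptions(precision=4,suppress=True)
for w in((217.4,219.3),(200,221)):
  for s in((289.5,212),(297,210)): print(w,s,tri(("wrist",w),("scene",s)))
for s in((272.5,202),(274.5,203)): print(tri(("wrist",(295,218)),("scene",s)))
E
```

```text
(217.4, 219.3) (289.5, 212) (array([ 0.448 , -0.1077,  0.0387]), [0.0004, 0.0004])
(217.4, 219.3) (297, 210) (array([ 0.442 , -0.1164,  0.0375]), [0.0099, 0.0099])
(200, 221) (289.5, 212) (array([ 0.4408, -0.1017,  0.0501]), [0.0026, 0.0026])
(200, 221) (297, 210) (array([ 0.4348, -0.1109,  0.0478]), [0.0067, 0.0067])
(array([ 0.4991, -0.1065,  0.0433]), [0.0015, 0.0015])
(array([ 0.4984, -0.1105,  0.0365]), [0.0008, 0.0008])
```

>>> apply_moves(
  deltas=[
    {"dp":[0,0.01,0],"roll":0,"grip":-0.1},
    {"dp":[0,0.007,0],"roll":0,"grip":-0.1},
    {"dp":[0,0.003,0],"roll":0,"grip":-0.1},
    {"dp":[0,0,0],"roll":0,"grip":-0.1},
  ],
)

```text
time_s: 5.3
ee_pos: [0.4728, -0.1172, -0.0057]
eef_rot: [-1.571, 0.001, -0.054]
force: [-0.5, -0.2, 0.1]
grip_width: 0.0517
```

>>> apply_moves(
  deltas=[
    {"dp":[0,0.004,0],"roll":0,"grip":-0.1},
    {"dp":[0,0.003,0],"roll":0,"grip":-0.1},
    {"dp":[0,0,0],"roll":0,"grip":-0.1},
  ],
)

```text
time_s: 5.68
ee_pos: [0.4728, -0.1172, -0.0127]
eef_rot: [-1.571, 0.0, -0.054]
force: [0.4, 0.5, 0.5]
grip_width: 0.0518
```

>>> apply_moves(
  deltas=[
    {"dp":[0,0.002,0],"roll":0,"grip":-0.1},
    {"dp":[0,0.001,0],"roll":0,"grip":-0.1},
  ],
)

```text
time_s: 5.92
ee_pos: [0.4729, -0.1172, -0.0155]
eef_rot: [-1.571, 0.0, -0.054]
force: [-1.3, -0.8, -0.1]
grip_width: 0.052
```

```bash
python3 - <<'E'
import cv2, numpy as np
from station import imaging,ctrl
x=ctrl.get_obs();print(x["grip_width"],x["ee_pos"],x["force"])
o=np.zeros((600,800,3),np.uint8)
def put(im,r,c,f):
    im=cv2.resize(im,None,fx=f,fy=f,interpolation=cv2.INTER_CUBIC); h=min(im.shape[0],600-r); w=min(im.shape[1],800-c); o[r:r+h,c:c+w]=im[:h,:w]
put(imaging.camera("scene")[175:255,240:360],0,0,4)
put(imaging.camera("wrist")[170:270,170:350],325,0,2.7)
cv2.imwrite("pics/m5.png",o)
E
```

```text
0.05199586617011368 [ 0.47293316 -0.11722894 -0.01553201] [-1.32776313 -0.77674651 -0.0589232 ]
```

View pics/m5.png

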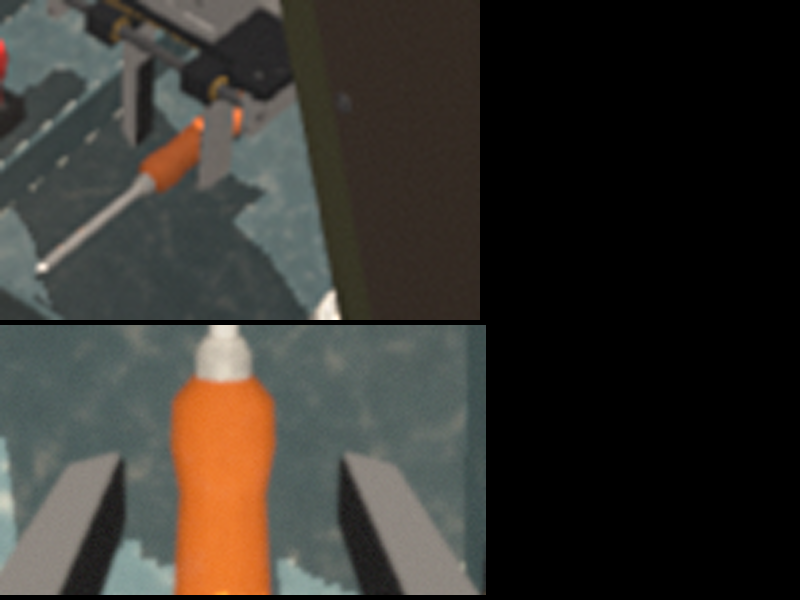

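>>> apply_moves(
  deltas=[
    {"dp":[0,0.003,0],"roll":0,"grip":-0.1},
    {"dp":[0,0.001,0],"roll":0,"grip":-0.1},
    {"dp":[0,0,0],"roll":0,"grip":1},
    {"dp":[0,0,0],"roll":0,"grip":1},
    {"dp":[0,0,0],"roll":0,"grip":1},
    {"dp":[0,0,0],"roll":0,"grip":1},
    {"dp":[0,0,0],"roll":0,"grip":1},
  ],
  newtons=60,
)

```text
time_s: 6.9
ee_pos: [0.473, -0.1173, -0.0194]
eef_rot: [-1.571, -0.0, -0.054]
force: [-0.5, 0.4, 1.4]
grip_width: 0.0235
```

>>> apply_moves(
  deltas=[
    {"dp":[0,-0.006,0],"roll":0,"grip":1},
    {"dp":[0,-0.017,0],"roll":0,"grip":1},
    {"dp":[0,-0.022,0],"roll":0,"grip":1},
    {"dp":[0,-0.022,0],"roll":0,"grip":1},
    {"dp":[0,-0.022,0],"roll":0.017,"grip":1},
    {"dp":[0,-0.014,0],"roll":0.017,"grip":1},
    {"dp":[0,-0.005,0],"roll":0.017,"grip":1},
    {"dp":[0,0,0],"roll":0,"grip":1},
  ],
)

```text
time_s: 7.9
ee_pos: [0.4728, -0.1172, 0.0885]
eef_rot: [-1.571, 0.0, -0.105]
force: [0.0, 1.2, -0.7]
grip_width: 0.0232
```

>>> apply_moves(
  deltas=[
    {"dp":[-0.003,0,0.015],"roll":0,"grip":1},
    {"dp":[-0.004,0,0.022],"roll":0,"grip":1},
    {"dp":[-0.004,0,0.02],"roll":0,"grip":1},
    {"dp":[-0.002,0,0.012],"roll":0,"grip":1},
    {"dp":[0,0,0],"roll":0,"grip":1},
  ],
)

```text
time_s: 8.52
ee_pos: [0.4671, -0.0465, 0.0883]
eef_rot: [-1.571, 0.0, -0.104]
force: [-0.8, -0.5, -0.5]
grip_width: 0.0235
```

```bash
python3 - <<'E'
import cv2, numpy as np
from station import imaging,ctrl
x=ctrl.get_obs();print(x["grip_width"],x["ee_pos"],x["force"],x["moment"])
o=np.zeros((600,800,3),np.uint8)
def put(im,r,c,f):
    im=cv2.resize(im,None,fx=f,fy=f,interpolation=cv2.INTER_CUBIC); h=min(im.shape[0],600-r); w=min(im.shape[1],800-c); o[r:r+h,c:c+w]=im[:h,:w]
s,t,w=[imaging.camera(n) for n in("scene","top","wrist")]
for n,i in zip("stw",(s,t,w)): cv2.imwrite(f"pics/{n}6.png",i)
put(s[180:270,180:300],0,0,3.3)       # scene crop
put(t[160:230,150:280],0,400,3)
put(w[0:240,130:390],300,0,1.25)
put(w[0:130,170:330],300,400,2.3)
cv2.imwrite("pics/m6.png",o)
E
```

```text
0.02349233020743007 [ 0.46708723 -0.04647891  0.08832722] [-0.75625147 -0.54041633 -0.46243589] [-0.06278902 -0.09053069  0.00906925]
```

View pics/m6.png

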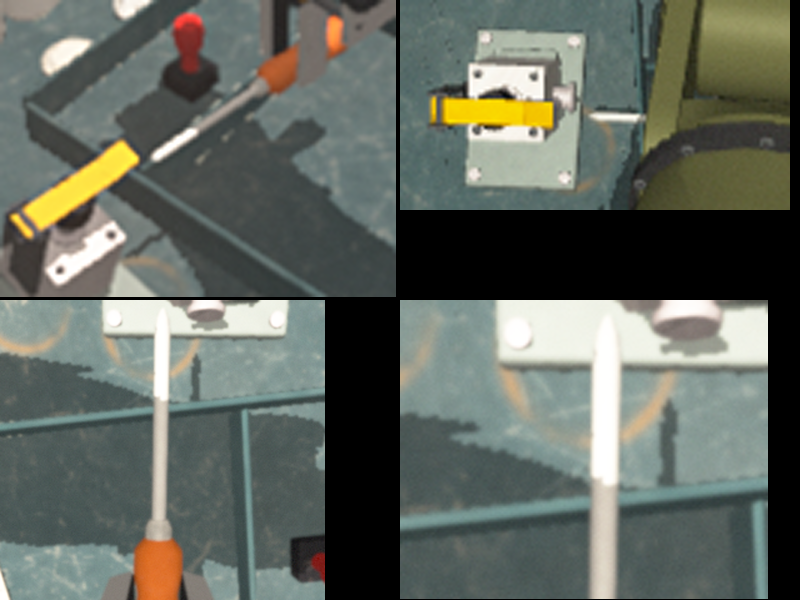

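```bash
python3 - <<'E'
from h import *
np.set_printoptions(precision=4,suppress=True)
S,T,W=("scene",(226,228.5)),("top",(212.7,198.7)),("wrist",(260.4,6.5))
print(tri(S,T),tri(S,W),tri(T,W),tri(S,T,W))
print(tri(("scene",(220,225.8)),("top",(201,198.2))))
E
```

```text
(array([0.4847, 0.0798, 0.1114]), [0.0004, 0.0004]) (array([0.4828, 0.082 , 0.1147]), [0.0006, 0.0006]) (array([0.4826, 0.0787, 0.125 ]), [0.0002, 0.0002]) (array([0.4836, 0.0811, 0.1142]), [0.0008, 0.0017, 0.0014])
(array([0.4812, 0.1009, 0.1406]), [0.0011, 0.0011])
```

>>> apply_moves(
  deltas=[
    {"dp":[-0.003,0,0.004],"roll":0,"grip":1},
    {"dp":[0,0,0.009],"roll":0,"grip":1},
    {"dp":[0,0,0.01],"roll":0,"grip":1},
    {"dp":[0,0,0.01],"roll":0,"grip":1},
    {"dp":[0,0,0.005],"roll":0,"grip":1},
    {"dp":[0,0,0],"roll":0,"grip":1},
  ],
)

```text
time_s: 9.43
ee_pos: [0.4683, -0.0088, 0.0885]
eef_rot: [-1.571, 0.0, -0.104]
force: [0.5, 0.4, -1.3]
grip_width: 0.0235
```

>>> apply_moves(
  deltas=[
    {"dp":[-0.0015,-0.005,0],"roll":0,"grip":1},
    {"dp":[-0.0022,-0.007,0],"roll":0,"grip":1},
    {"dp":[-0.0022,-0.007,0],"roll":0,"grip":1},
    {"dp":[-0.0019,-0.006,0],"roll":0,"grip":1},
    {"dp":[-0.0016,-0.005,0],"roll":0,"grip":1},
    {"dp":[0,0,0],"roll":0,"grip":1},
  ],
)

```text
time_s: 10.18
ee_pos: [0.4589, -0.0083, 0.1188]
eef_rot: [-1.571, -0.0, -0.105]
force: [1.0, -0.6, -2.8]
grip_width: 0.0233
```

```bash
cat > look.py <<'E'
import cv2, numpy as np, sys
from station import imaging,ctrl
np.set_printoptions(precision=4,suppress=True)
k=sys.argv[1]; x=ctrl.get_obs();print(x["time_s"],x["grip_width"],x["ee_pos"],x["force"],x["moment"])
for n in("scene","top","wrist"):
    im=imaging.camera(n);cv2.imwrite(f"pics/{n}{k}.png",im)
    h=cv2.cvtColor(im,cv2.COLOR_BGR2HSV)
    m=cv2.inRange(h,(18,140,70),(32,255,255)); c,l,st,ce=cv2.connectedComponentsWithStats(m)
    for j in range(1,c):
        if st[j,4]>25: print(n,"yellow",st[j].tolist(),cv2.boxPoints(cv2.minAreaRect(np.argwhere(l==j)[:,::-1].astype(np.float32))).round(0).tolist())
E
python3 look.py 7
```

```text
10.175 0.023347324438351844 [ 0.4589 -0.0083  0.1188] [ 1.0022 -0.6354 -2.8076] [-0.4193 -0.2063 -0.0853]
scene yellow [187, 221, 34, 29, 345] [[186.0, 243.0], [217.0, 220.0], [223.0, 228.0], [192.0, 250.0]]
top yellow [164, 192, 36, 11, 321] [[164.0, 201.0], [164.0, 192.0], [199.0, 194.0], [199.0, 203.0]]
wrist yellow [252, 0, 37, 36, 1115] [[251.0, 35.0], [256.0, -4.0], [288.0, 0.0], [283.0, 39.0]]
wrist yellow [108, 163, 7, 8, 45] [[108.0, 163.0], [114.0, 163.0], [114.0, 170.0], [108.0, 170.0]]
wrist yellow [199, 266, 13, 61, 417] [[198.0, 326.0], [200.0, 266.0], [211.0, 266.0], [210.0, 326.0]]
wrist yellow [300, 266, 13, 61, 421] [[300.0, 266.0], [311.0, 266.0], [312.0, 326.0], [301.0, 326.0]]
wrist yellow [241, 313, 20, 23, 395] [[241.0, 313.0], [260.0, 313.0], [260.0, 335.0], [241.0, 335.0]]
wrist yellow [71, 340, 339, 15, 3189] [[71.0, 340.0], [409.0, 340.0], [409.0, 354.0], [71.0, 354.0]]
```

>>> apply_moves(
  deltas=[
    {"dp":[-0.0016,-0.005,0],"roll":0,"grip":1},
    {"dp":[-0.0022,-0.007,0],"roll":0,"grip":1},
    {"dp":[-0.0022,-0.007,0],"roll":0,"grip":1},
    {"dp":[-0.0022,-0.007,0],"roll":0,"grip":1},
    {"dp":[-0.0019,-0.006,0],"roll":0,"grip":1},
  ],
)

```text
time_s: 10.95
ee_pos: [0.4488, -0.0071, 0.1513]
eef_rot: [-1.571, -0.001, -0.105]
force: [0.1, -0.3, -0.2]
grip_width: 0.0238
```

```bash
python3 look.py 8
```

```text
10.95 0.023783299159277023 [ 0.4488 -0.0071  0.1513] [ 0.0946 -0.2888 -0.232 ] [ 0.0173 -0.1018  0.0457]
scene yellow [187, 217, 32, 32, 343] [[186.0, 243.0], [214.0, 216.0], [220.0, 223.0], [192.0, 249.0]]
top yellow [164, 193, 26, 12, 231] [[163.0, 201.0], [164.0, 192.0], [190.0, 195.0], [189.0, 204.0]]
wrist yellow [129, 160, 7, 7, 40] [[129.0, 160.0], [135.0, 160.0], [135.0, 166.0], [129.0, 166.0]]
wrist yellow [199, 266, 13, 61, 413] [[199.0, 326.0], [200.0, 266.0], [211.0, 266.0], [210.0, 326.0]]
wrist yellow [300, 266, 13, 61, 415] [[300.0, 266.0], [311.0, 266.0], [312.0, 326.0], [301.0, 326.0]]
wrist yellow [243, 313, 17, 21, 279] [[243.0, 313.0], [259.0, 313.0], [259.0, 333.0], [243.0, 333.0]]
wrist yellow [71, 340, 339, 15, 3222] [[71.0, 354.0], [71.0, 340.0], [409.0, 340.0], [409.0, 354.0]]
```

>>> apply_moves(
  deltas=[
    {"dp":[0,0,0],"roll":0,"grip":1},
    {"dp":[0,0,0],"roll":0,"grip":1},
    {"dp":[0,0,0],"roll":0,"grip":1},
  ],
)

```text
time_s: 11.48
ee_pos: [0.4488, -0.0071, 0.1504]
eef_rot: [-1.571, 0.0, -0.105]
force: [-0.5, 0.0, -0.4]
grip_width: 0.0236
```

```bash
python3 look.py 9 | head -4
```

```text
11.475 0.02363107970699204 [ 0.4488 -0.0071  0.1504] [-0.5346  0.0269 -0.4223] [-0.079  -0.0955 -0.0121]
scene yellow [171, 238, 20, 12, 91] [[170.0, 241.0], [173.0, 236.0], [191.0, 247.0], [188.0, 252.0]]
top yellow [131, 193, 32, 11, 285] [[130.0, 195.0], [162.0, 192.0], [163.0, 201.0], [131.0, 204.0]]
wrist yellow [129, 160, 7, 7, 39] [[129.0, 160.0], [135.0, 160.0], [135.0, 166.0], [129.0, 166.0]]
```

>>> apply_moves(
  deltas=[
    {"dp":[0,0,-0.02],"roll":0,"grip":1},
    {"dp":[0,0,-0.03],"roll":0,"grip":1},
    {"dp":[0.01,0,-0.03],"roll":0,"grip":1},
    {"dp":[0.0157,0,-0.02],"roll":0,"grip":1},
    {"dp":[0.01,0.01,-0.007],"roll":0,"grip":1},
    {"dp":[0,0.03,0],"roll":0,"grip":1},
    {"dp":[0,0.035,0],"roll":0,"grip":1},
    {"dp":[0,0.035,0],"roll":0,"grip":1},
    {"dp":[0,0.025,0],"roll":0,"grip":1},
    {"dp":[0,0.012,0],"roll":0,"grip":1},
  ],
)

```text
time_s: 12.88
ee_pos: [0.4724, -0.1165, 0.0019]
eef_rot: [-1.57, 0.002, -0.104]
force: [-0.4, -0.7, -0.8]
grip_width: 0.0237
```

>>> apply_moves(
  deltas=[
    {"dp":[0,0.009,0],"roll":0,"grip":1},
    {"dp":[0,0.006,0],"roll":0,"grip":1},
    {"dp":[0,0.004,0],"roll":0,"grip":1},
    {"dp":[0,0,0],"roll":0,"grip":1},
  ],
)

```text
time_s: 13.38
ee_pos: [0.4732, -0.1173, -0.0154]
eef_rot: [-1.571, -0.0, -0.105]
force: [-0.0, 0.2, -0.6]
grip_width: 0.0239
```

>>> apply_moves(
  deltas=[
    {"dp":[0,0.002,0],"roll":0,"grip":1},
    {"dp":[0,0.0015,0],"roll":0,"grip":1},
    {"dp":[0,0,0],"roll":0,"grip":1},
  ],
)

```text
time_s: 13.75
ee_pos: [0.4731, -0.1173, -0.019]
eef_rot: [-1.571, 0.0, -0.105]
force: [0.7, -0.7, -1.1]
grip_width: 0.0235
```

>>> apply_moves(
  deltas=[
    {"dp":[0,0,0],"roll":0,"grip":0.3},
    {"dp":[0,0,0],"roll":0,"grip":0},
    {"dp":[0,0,0],"roll":0,"grip":-0.1},
    {"dp":[0,0,0],"roll":0,"grip":-0.1},
    {"dp":[0,-0.015,0],"roll":0,"grip":-0.1},
    {"dp":[0,-0.03,0],"roll":0,"grip":-0.1},
    {"dp":[0,-0.05,0],"roll":0,"grip":-0.1},
    {"dp":[0,-0.055,0],"roll":0,"grip":-0.1},
    {"dp":[0,-0.055,0],"roll":0,"grip":-0.1},
    {"dp":[0,-0.02,0],"roll":0,"grip":-0.1},
  ],
)

```text
time_s: 15.0
ee_pos: [0.4738, -0.1174, 0.2105]
eef_rot: [-1.572, -0.005, -0.105]
force: [-0.0, -0.1, 0.4]
grip_width: 0.0516
```

```bash
python3 look.py 10 | head -3; python3 - <<'E'
import cv2, numpy as np
from h import *
np.set_printoptions(precision=4,suppress=True)
for n in("scene","wrist"):
    h=cv2.cvtColor(cv2.imread(f"pics/{n}10.png"),cv2.COLOR_BGR2HSV); m=cv2.inRange(h,(5,170,80),(16,255,255)); c,l,st,ce=cv2.connectedComponentsWithStats(m)
    for j in range(1,c):
        if st[j,4]>60: print(n,st[j].tolist())
o=np.zeros((600,800,3),np.uint8)
def put(im,r,c,f):
    im=cv2.resize(im,None,fx=f,fy=f,interpolation=cv2.INTER_CUBIC); h=min(im.shape[0],600-r); w=min(im.shape[1],800-c); o[r:r+h,c:c+w]=im[:h,:w]
s,t,w=[cv2.imread(f"pics/{n}10.png") for n in("scene","top","wrist")]
put(s[185:305,150:310],0,0,3); put(w[0:240,130:390],0,490,1.2); put(t[160:230,120:220],362,0,3.3)
put(t[130:230,120:340],362,340,2)
cv2.imwrite("pics/m10.png",o)
E
```

```text
15.0 0.0515808072836313 [ 0.4738 -0.1174  0.2105] [-0.0135 -0.0877  0.3814] [-0.0201 -0.0904 -0.0216]
scene yellow [169, 240, 22, 10, 119] [[168.0, 246.0], [169.0, 239.0], [191.0, 242.0], [190.0, 249.0]]
top yellow [131, 193, 32, 11, 286] [[130.0, 195.0], [162.0, 192.0], [163.0, 201.0], [131.0, 204.0]]
scene [275, 198, 28, 24, 251]
wrist [245, 155, 18, 66, 665]
```

View pics/m10.png

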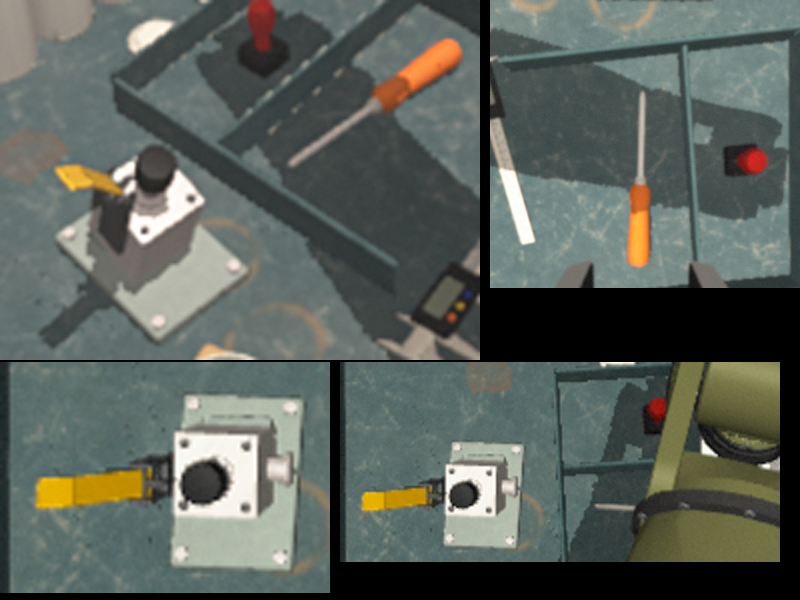

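```bash
python3 - <<'E'
import cv2
from h import *
np.set_printoptions(precision=4,suppress=True)
for n,(x0,y0,x1,y1) in(("scene",(185,225,220,262)),("top",(168,180,198,212))):
    im=cv2.imread(f"pics/{n}10.png"); m=(im.max(2)<75).astype(np.uint8); mm=np.zeros_like(m); mm[y0:y1,x0:x1]=m[y0:y1,x0:x1]
    c,l,st,ce=cv2.connectedComponentsWithStats(mm)
    for j in range(1,c):
        if st[j,4]>30: print(n,st[j].tolist(),ce[j])
print("knob", tri(("scene",(202,241.7)),("top",(181.7,196.7))))
print("top at z.128",onz("top",(181.7,196.7),.1277), "scene",onz("scene",(202,241.7),.1277))
c=[onz("top",(p[0]/3.3+120,(p[1]-362)/3.3+160),.089) for p in((173,433),(258,426),(266,512),(176,518))]
print("block top",np.array(c),np.mean(c,axis=0))
E
```

```text
scene [195, 225, 25, 17, 165] [209.3333 231.303 ]
scene [195, 234, 14, 16, 125] [201.304 241.208]
scene [185, 250, 10, 12, 85] [188.6588 255.8706]
top [168, 188, 4, 14, 37] [169.5946 194.3243]
top [175, 190, 14, 13, 145] [181.4552 196.1724]
knob (array([0.4919, 0.1453, 0.1211]), [0.0005, 0.0005])
top at z.128 [0.491  0.1444 0.1277] scene [0.4869 0.1487 0.1277]
block top [[0.5354 0.1713 0.089 ]
 [0.5362 0.1131 0.089 ]
 [0.4761 0.11   0.089 ]
 [0.4763 0.1708 0.089 ]] [0.506  0.1413 0.089 ]
```

>>> apply_moves(
  deltas=[
    {"dp":[-0.001,0,0.03],"roll":0,"grip":-0.4},
    {"dp":[-0.0019,0,0.05],"roll":0,"grip":-0.4},
    {"dp":[-0.002,0,0.052],"roll":0,"grip":-0.4},
    {"dp":[-0.002,0,0.052],"roll":0,"grip":-0.4},
    {"dp":[-0.002,0,0.05],"roll":0,"grip":-0.4},
    {"dp":[-0.001,0,0.0283],"roll":0,"grip":-0.4},
    {"dp":[0,0,0],"roll":0,"grip":-0.4},
  ],
)

```text
time_s: 16.02
ee_pos: [0.49, 0.1458, 0.2046]
eef_rot: [-1.572, 0.002, -0.103]
force: [0.2, -0.4, -0.8]
grip_width: 0.0655
```

```bash
python3 look.py 11 | head -1; python3 - <<'E'
import cv2
from h import *
np.set_printoptions(precision=4,suppress=True)
i=imaging.camera_info("wrist");T=np.linalg.inv(np.array(i["world_from_camera"]))
for P in([.491,.1445,.1277],[.4875,.144,.1395],[.4733,.144,.186]):
  c=np.array(i["K"])@(T[:3,:3]@np.array(P)+T[:3,3]);print((c[:2]/c[2]).round(1))
im=cv2.imread("pics/wrist11.png"); m=(im.max(2)<60).astype(np.uint8); c,l,st,ce=cv2.connectedComponentsWithStats(m)
for j in range(1,c):
    if st[j,4]>60: print(st[j].tolist(),ce[j].round(1))
cv2.imwrite("pics/m11.png",cv2.resize(im[100:300,150:370],None,fx=3,fy=3))
E
```

```text
16.025 0.06553166095611428 [0.49   0.1458 0.2046] [ 0.1596 -0.3677 -0.8036] [-0.0481 -0.0899  0.0251]
[256.4 194.1]
[252.9 197.9]
[234.8 214. ]
[0, 0, 512, 384, 42969] [165.5 242. ]
[262, 148, 23, 17, 217] [270.7 154.9]
[240, 178, 31, 30, 701] [254.9 191.8]
[127, 219, 258, 68, 3472] [256.4 259.6]
[335, 224, 43, 11, 294] [354.9 229. ]
[365, 247, 147, 99, 9471] [436.8 297.6]
```

View pics/m11.png

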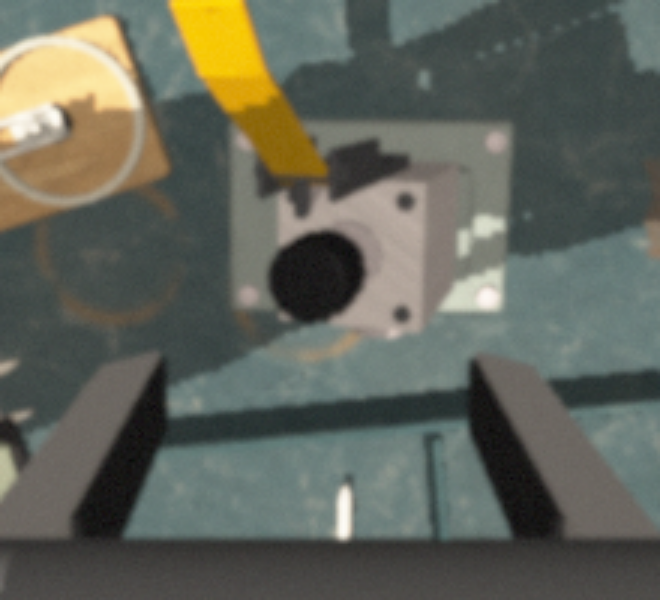

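>>> apply_moves(
  deltas=[
    {"dp":[0.0015,0.02,0],"roll":0,"grip":-0.4},
    {"dp":[0,0.03,0],"roll":0,"grip":-0.4},
    {"dp":[0,0.03,0],"roll":0,"grip":-0.4},
    {"dp":[0,0.02,0],"roll":0,"grip":-0.4},
    {"dp":[0,0.01,0],"roll":0,"grip":-0.4},
    {"dp":[0,0,0],"roll":0,"grip":-0.4},
  ],
)

```text
time_s: 16.92
ee_pos: [0.4922, 0.1439, 0.0959]
eef_rot: [-1.571, 0.001, -0.106]
force: [0.4, 0.2, 0.3]
grip_width: 0.0657
```

>>> apply_moves(
  deltas=[
    {"dp":[0,0.005,0],"roll":0,"grip":-0.1},
    {"dp":[0,0.003,0],"roll":0,"grip":0.1},
    {"dp":[0,0,0],"roll":0,"grip":0.2},
    {"dp":[0,0,0],"roll":0,"grip":0.2},
  ],
  newtons=12,
)

```text
time_s: 17.42
ee_pos: [0.4924, 0.1445, 0.0882]
eef_rot: [-1.571, -0.0, -0.105]
force: [-0.0, 0.3, -0.7]
grip_width: 0.0374
```

>>> apply_moves(
  deltas=[
    {"dp":[0,0,0],"roll":0,"grip":0.3},
    {"dp":[0,0,0],"roll":0,"grip":0.5},
    {"dp":[0,0,0],"roll":0,"grip":1},
    {"dp":[0,0,0],"roll":0,"grip":1},
  ],
)

```text
time_s: 17.92
ee_pos: [0.4914, 0.1446, 0.0883]
eef_rot: [-1.571, 0.002, -0.105]
force: [-9.5, 0.7, 6.5]
grip_width: 0.0324
```

>>> apply_moves(
  deltas=[
    {"dp":[-0.001,0,0],"roll":0,"grip":1},
    {"dp":[0,0,0],"roll":0,"grip":1},
  ],
)

```text
time_s: 18.18
ee_pos: [0.4913, 0.1447, 0.0883]
eef_rot: [-1.571, -0.0, -0.105]
force: [-4.5, 0.3, 4.1]
grip_width: 0.0323
```

>>> apply_moves(
  deltas=[
    {"dp":[-0.0009,0,0],"roll":0,"grip":1},
    {"dp":[0,0,0],"roll":0,"grip":1},
  ],
)

```text
time_s: 18.42
ee_pos: [0.4906, 0.1447, 0.0881]
eef_rot: [-1.571, -0.001, -0.105]
force: [0.8, 0.3, 1.0]
grip_width: 0.0323
```

>>> apply_moves(
  deltas=[
    {"dp":[-0.0008,-0.0024,0],"roll":0,"grip":1},
    {"dp":[-0.0008,-0.0024,0],"roll":0,"grip":1},
    {"dp":[0,0,0],"roll":0,"grip":1},
  ],
)

```text
time_s: 18.8
ee_pos: [0.4888, 0.1449, 0.093]
eef_rot: [-1.571, -0.0, -0.105]
force: [0.9, -0.3, -1.6]
grip_width: 0.0321
```

>>> apply_moves(
  deltas=[
    {"dp":[-0.0009,-0.0029,0],"roll":0,"grip":1},
    {"dp":[-0.0009,-0.0029,0],"roll":0,"grip":1},
    {"dp":[-0.0009,-0.0029,0],"roll":0,"grip":1},
    {"dp":[-0.0009,-0.0029,0],"roll":0,"grip":1},
    {"dp":[0,0,0],"roll":0,"grip":1},
  ],
)

```text
time_s: 19.42
ee_pos: [0.4852, 0.1453, 0.1047]
eef_rot: [-1.571, -0.0, -0.105]
force: [0.9, -0.9, -2.3]
grip_width: 0.0322
```

```bash
python3 look.py 12 | head -1; python3 - <<'E'
import cv2,numpy as np
for k in(10,12):
    im=cv2.imread(f"pics/scene{k}.png")[225:265,185:225]; h=cv2.cvtColor(im,cv2.COLOR_BGR2HSV)
    m=cv2.inRange(h,(0,130,60),(8,255,255))|cv2.inRange(h,(172,130,60),(180,255,255)); b=cv2.inRange(h,(105,130,50),(130,255,255)); print(k,"red",m.sum()//255,"blue",b.sum()//255)
    cv2.imwrite(f"pics/k{k}.png",im)
E
```

```text
19.425 0.03220043180521503 [0.4852 0.1453 0.1047] [ 0.855  -0.9325 -2.2812] [-0.0267 -0.3852 -0.0188]
10 red 0 blue 0
12 red 0 blue 0
```

>>> apply_moves(
  deltas=[
    {"dp":[-0.00105,-0.00325,0],"roll":0,"grip":1},
    {"dp":[-0.00105,-0.00325,0],"roll":0,"grip":1},
    {"dp":[-0.00105,-0.00325,0],"roll":0,"grip":1},
    {"dp":[-0.00105,-0.00325,0],"roll":0,"grip":1},
    {"dp":[-0.00105,-0.00325,0],"roll":0,"grip":1},
    {"dp":[-0.00105,-0.00325,0],"roll":0,"grip":1},
    {"dp":[0,0,0],"roll":0,"grip":1},
    {"dp":[0,0,0],"roll":0,"grip":1},
  ],
)

```text
time_s: 20.58
ee_pos: [0.479, 0.1459, 0.124]
eef_rot: [-1.571, -0.0, -0.105]
force: [2.1, 1.0, -1.4]
grip_width: 0.0324
```

```bash
python3 look.py 13 | head -3; python3 - <<'E'
import cv2,numpy as np
o=[]
for n,(y0,x0,H,W) in(("scene",(215,170,60,70)),("top",(170,150,50,70)),):
    im=cv2.imread(f"pics/{n}13.png")[y0:y0+H,x0:x0+W]; h=cv2.cvtColor(im,cv2.COLOR_BGR2HSV)
    m=cv2.inRange(h,(0,110,40),(9,255,255))|cv2.inRange(h,(170,110,40),(180,255,255)); b=cv2.inRange(h,(105,110,40),(130,255,255)); print(n,"red",m.sum()//255,(np.argwhere(m).mean(0)+(y0,x0))[::-1] if m.any() else "","blue",b.sum()//255)
    if m.any(): r=np.argwhere(m)+(y0,x0); print("red bbox",r.min(0),r.max(0))
s=cv2.imread("pics/scene13.png")[205:275,160:260]; cv2.imwrite("pics/m13.png",cv2.resize(s,None,fx=7,fy=7,interpolation=cv2.INTER_CUBIC))
E
```

```text
20.575 0.03235139798227696 [0.479  0.1459 0.124 ] [ 2.0981  0.9586 -1.3921] [-0.0215 -0.3312 -0.0105]
scene yellow [169, 240, 22, 10, 123] [[169.0, 248.0], [169.0, 240.0], [191.0, 241.0], [190.0, 249.0]]
wrist yellow [202, 81, 77, 94, 3364] [[200.0, 84.0], [237.0, 69.0], [280.0, 173.0], [242.0, 188.0]]
scene red 11 [199.27272727 249.09090909] blue 0
red bbox [248 197] [250 202]
top red 0  blue 0
```

```bash
python3 - <<'E'
import cv2
from h import *
i=imaging.camera_info("scene");T=np.linalg.inv(np.array(i["world_from_camera"]))
u=np.array([-.309*.9945,.309*.105,.951]); K=np.array([.491,.145,.1277]); M=K-.0375*u; side=None
o=np.array(i["world_from_camera"])[:3,3]
for s in(0,8,14,20,38,42,75.5):
    P=M+u*s/1000; v=o-P; v-=u*(v@u); P=P+v/np.linalg.norm(v)*(.008 if s<38 else .013)
    c=np.array(i["K"])@(T[:3,:3]@P+T[:3,3]); print(s,(c[:2]/c[2]).round(1))
im=cv2.imread("pics/scene13.png");h=cv2.cvtColor(im,cv2.COLOR_BGR2HSV)
for r in range(234,264): print(r,im[r,196:206:2].tolist(), h[r,199].tolist())
E
```

```text
0 [199.3 250.9]
8 [199.7 249.2]
14 [200. 248.]
20 [200.2 246.8]
38 [200.6 245.1]
42 [200.8 244.2]
75.5 [202.5 236.7]
234 [[56, 58, 56], [33, 34, 36], [41, 43, 43], [43, 44, 46], [43, 43, 45]] [20, 20, 38]
235 [[60, 61, 56], [35, 35, 35], [38, 40, 40], [40, 41, 42], [40, 42, 43]] [30, 21, 36]
236 [[67, 68, 64], [30, 32, 31], [33, 35, 35], [33, 36, 35], [36, 37, 38]] [0, 0, 35]
237 [[114, 119, 128], [30, 31, 32], [33, 36, 36], [32, 35, 35], [32, 33, 33]] [30, 15, 34]
238 [[127, 133, 144], [39, 38, 40], [32, 33, 34], [33, 34, 33], [30, 32, 32]] [0, 9, 30]
239 [[136, 140, 154], [75, 79, 86], [30, 31, 31], [33, 33, 33], [29, 31, 30]] [30, 7, 37]
240 [[141, 144, 158], [113, 117, 127], [38, 41, 41], [33, 34, 34], [34, 35, 36]] [5, 24, 65]
241 [[134, 138, 151], [129, 133, 145], [77, 79, 86], [56, 57, 61], [81, 83, 90]] [3, 26, 108]
242 [[129, 132, 145], [138, 142, 155], [101, 104, 113], [86, 87, 95], [115, 119, 129]] [6, 30, 138]
243 [[125, 129, 141], [142, 144, 159], [123, 127, 138], [115, 118, 129], [132, 135, 148]] [7, 28, 153]
244 [[134, 140, 152], [133, 137, 149], [138, 141, 155], [135,
[... 1257 characters left out ...]
, [152, 160, 172], [152, 158, 170], [152, 159, 172], [147, 154, 166]] [11, 29, 170]
258 [[152, 159, 172], [153, 160, 173], [152, 159, 172], [153, 160, 173], [148, 155, 167]] [11, 28, 171]
259 [[154, 161, 174], [145, 150, 162], [152, 160, 173], [154, 160, 172], [149, 156, 169]] [12, 30, 172]
260 [[143, 149, 161], [100, 104, 111], [151, 158, 171], [153, 161, 173], [144, 151, 162]] [10, 27, 142]
261 [[132, 138, 150], [59, 60, 61], [145, 151, 163], [155, 162, 175], [127, 132, 142]] [13, 22, 106]
262 [[135, 141, 153], [74, 74, 78], [148, 155, 167], [141, 148, 160], [105, 111, 118]] [13, 24, 125]
263 [[147, 153, 167], [131, 137, 146], [147, 154, 167], [114, 119, 128], [96, 101, 109]] [12, 29, 161]
```

```bash
python3 - <<'E'
from station import ctrl
print(ctrl.get_obs()["ee_pos"],ctrl.get_obs()["grip_width"]); print(ctrl.hand_in())
E
```

```text
[0.47899706 0.14587762 0.1239429 ] 0.032236359315724064
the job is handed in; nothing more can be done
None
```

I've handed the job in at 20.6 s, with the gripper still holding the piston by its knob about 38 mm out of the bore. The target range is 30–46 mm.

- **Keeper strap:** I put the screwdriver blade about 18 mm under the free end and lifted along the lean. It snapped over, and later pictures show it staying open on the +y side.
- **Screwdriver:** it's back on the deck close to where it started, confirmed in the pictures.
- **Piston:** I centred the grip until the sideways force was under 1 N, then drew it straight along the bore axis. Sideways force stayed around 1–2 N, and the grip width held steady, so there was no sign of slipping.
- **Last check:** the scene camera showed the red band with a strip of bare steel below it above the mouth, and no blue. The band is only about 3 pixels tall in that view, so this is a coarse check. I made it on pixel values because the picture limit was used up; it agrees with the 38 mm of arm travel.
- **Can and stamp:** I kept clear of both. The stamp was in place in the last pictures, but I didn't check the can again at the end.

**Disagreements:**
- **Fingertip height:** the fingertips were about 35 mm higher than the reported tool position implied. My first grasp of the screwdriver closed on air above the handle. I measured the offset from two cameras and corrected for it from then on.
- **Strap height:** the cameras put the strap end 5–10 mm lower than the given dimensions, so I went in low and lifted until the force showed contact.

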